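Show the inspection camera the brass button in a mirror

TASK

Take the small inspection mirror off its wooden rest by its two side edges, letting nothing touch its silvered face, and hold it over the bench camera that looks straight up: centred above the lens, at the height of the brass button, leaning at 45 degrees just as it leaned on the rest. Turn it until its silvered side faces that button, the ball-headed one sticking out of one of the three posts of turned rings, so that the camera sees the button in the middle of the mirror. Finish while still holding the mirror still in the gripper at that angle, and leave everything else on the bench where it stands.

Things in the scene. Friction and masses are not known exactly. Their poses are not given: they have to be found in the camera images.
- mirror: Mirror: flat plate in an aluminium frame, 62 wide, 70 long, 4 mm thick, 70 g, lying at 45 degrees on its rest, silvered face down. Origin: centre of that face, 62 mm above the bench at first. On the rest z is up, y along the width (side edges at +-31 mm), x level, the way it looks: the plate rises towards +x (top edge at x, z = +25 mm, low edge -25 mm). Sight from straight below leaves along +x.
- silver: Silvered face of the mirror, 34 wide, 56 mm long, in the middle of the underside, 1 mm proud of the frame; nothing may touch it. Same origin and axes as the mirror. Fingers pointing straight down and closing along y on the two side edges, TCP at this origin, hold the mirror well; it lifts straight up off the rest.
- rest: Pale wooden mirror rest, fixed: foot 100 x 66 x 10 mm, two 45 degree rails and a low lip, above the foot all within 27 mm (rails 23 to 27 mm) either side of its middle, so the mirror's side edges are free. Origin: centre of its underside, straight below the mirror's origin; x as the mirror's; rails 85 mm tall.
- camera: Inspection camera fixed to the bench, looking straight up: black housing 85 x 85 x 42 mm with an upright lens barrel 52 mm across on top, 70 mm tall in all. Origin: centre of its underside.
- lens (a point): Centre of the camera's upward-looking lens, 70 mm above the bench.
- button (a point): Centre of the brass ball head, 20 mm across, which sticks out level from the side of the ring being inspected, 55 mm from the axis of its post. Its height differs from run to run, 145 to 200 mm above the bench.
- work_post: The post with the brass button: wooden foot 90 mm across, dark spindle 24 mm across, 251 mm tall, carrying turned wooden rings; the uppermost ring, 76 mm across, has the brass button in its side and sits stiffly on the spindle. Fixed. Origin: centre of its underside.
- plain_post_a: Post of the same size with a stack of rings and no button. Fixed. Origin: centre of its underside.
- plain_post_b: Post of the same size with a lower stack of rings and no button. Fixed. Origin: centre of its underside.
- screwdriver: Bystander: screwdriver with a dark wooden handle, lying on the bench.
- jar: Bystander: amber glass jar, 60 mm across, 75 mm tall, standing.
- loose_ring: Bystander: small turned wooden ring lying flat, 48 mm across, 14 mm thick.
- brush: Bystander: wooden brush lying on the bench.
- cup: Bystander: white ceramic cup, 64 mm across, 60 mm tall, standing.
- handle: Bystander: turned dark wooden handle standing upright, 36 mm across, 100 mm tall.
- wood_blank: Bystander: plain pale square wooden blank lying on the bench, 30 x 110 x 30 mm.
There are look-alikes about, which are no part of the job. What is shaped like the work_post but orange or purple is not meant.

How it is judged:
By the outcome, as a careful person would: the job done as asked, in the order asked, and still so for the second after the job is handed in, while the arm keeps its last pose, push and grip.
It also fails if it takes over 35 s, if anything falls off the work surface, if the arm or the gripper's body presses on something with over 40 N, if the wrist force passes 120 N, or if a joint passes its speed limit or range.

ROBOT

A 6-joint arm with a two-finger parallel gripper is mounted at the origin on the work surface. World frame = base frame: x ahead of the robot, y to its left, z up, the work surface at z = 0. Lengths are in m, angles in rad, forces in N, time in s.
With the tool pointing down it reaches from about 0.25 to 0.725 m from the base axis. Payload 4 kg.
Tool frame: the origin (TCP) lies between the finger pads, 19 mm behind the fingertips; this is the grasp point; z points along the fingers, y is the line along which they close (so a half turn about z gives the same grasp; the last joint's range is limited). The gripper opens to 85 mm and grips with 20 to 120 N. Pads are 22 mm wide; open, the fingers measure 114 mm over their backs; the gripper's body (76 mm by 85 mm) begins 54 mm behind the grasp point. The pads swing forward as they close: fully open they stand 13 mm farther back than shut.
Start: joints at [-1.336, 0.241, 0.005, 1.335, 0, 1.571], TCP at [0.116, -0.486, 0.25] pointing down, gripper open.
Joint ranges: [-2.72, 2.72], [-1.05, 1.87], [-1.09, 1.28], [-1.99, 2.15], [-1.42, 1.44], [-3.14, 3.14]. Speed limits (rad/s): [2.79, 2.79, 3.14, 3.14, 3.14, 3.14].

INTERFACE

Orientations are given as a unit quaternion [x, y, z, w].
In Python, from workcell import bot gives the robot as it stands. The module is installed in compiled form; this text tells all that it offers.
- The arm moves only by the tool drive_tool, never from a script. Its argument "rows" is a list of rows, each an object of numbers: "dx", "dy", "dz": the shift along the tool's x, y, z in units of 50 mm (1.0 is 50 mm); "wx", "wy", "wz": the turn, a rotation vector about the tool's x, y, z in units of 5 degrees (1.0 is 5 degrees); "hand": the finger opening in mm, from 0 to 85.4. A call has 1 to 20 rows; each row is the pose to reach, as a shift and turn from the pose commanded when the call began, along the tool's axes at that moment; what a row does not reach only later rows make up. A row lasts 1/10 s, in which the tool goes at most 50 mm and 8.59 degrees, less where a joint would pass 70% of its speed; a pose out of reach is approached as far as the arm can. A call with a gripper value outside its range is refused whole. The fingers move at their own pace and stop on an object; the grip force is fixed at half the most. Time passes only in rows, so rows that repeat a pose let the fingers close. It gives the time, the measured TCP pose, the force, the opening and the grip force at its end, in the units of the state.
- bot.get_obs(): the state, without advancing time (a new reading comes with each control period).
- bot.camera(name): name is "scene" or "top" or "wrist"; returns the picture (480x640x3 uint8, red, green, blue); there is no depth.
- bot.get_calibration(name): a dict with "vfov" (degrees; the focal length in pixels is half the picture's height over the tangent of half this angle, whatever the lens; pixels are square), "cx", "cy" (the principal point, pixels), "origin" and "rotation" of the camera in the world; the wrist camera has in their place "mount" (4x4, takes a point from camera to tool coordinates, whose origin is the TCP and whose axes are the flange's). Camera axes: x right, y up, looking along -z (the intrinsics and any distortion apply to the point x, -y, -z); pixel columns grow to the right and rows downward; lengths in m; the calibration is good to about 2 mm. The wrist camera is an equidistant fisheye: a pixel r from the principal point sees the ray r / f radians off the axis. A picture is of the moment at which its call begins: read the wrist's pose just before it. get_calibration takes no time and is no camera call.
- bot.job_done(): hands the job in; it is judged then, once.
Trained networks look in the newest picture that a camera, given by its name, has taken for a name from the list of things; names that differ only in an ending like _2 or _b are one class to them, and where a whole thing is asked for, a point or a joint stands for the part that bears it (a point fixed in the world has none). Each returns a list of dicts, best first, with "score" (0 to 1); they miss things now and then, are a little off and sometimes report something else, mostly with a low value. They report only what shows in the picture. A call takes as long as a camera call. They do not tell look-alikes from the thing itself.
- bot.look_for(camera, thing): "extent" ([centre column, centre row, width, height] in pixels, round what is visible of it).
- bot.outline_of(camera, thing): "region" (480x640 bool, what is visible of it) and "extent" ([centre column, centre row, width, height] in pixels, round what is visible of it).
The state is a dict: "clock": time; "joint_pos": joint angles; "joint_vel": joint speeds; "tau": joint torques, N m; "eef_pos": TCP position; "tool_rot": TCP orientation; "ft_force": force on the tool from outside, world axes, zero at the start; "ft_torque": the same for the moment, N m; "grip_width": finger opening in m; "grasp_force": force on a finger pad.
Only numpy, scipy, OpenCV 4.12 (cv2) and the standard library are available. Lean on these libraries where they do the work, as an engineer would, in place of code of your own. Each camera call takes 0.05 s, during which the arm holds its last target. There are 200 camera calls.

## Working session

There is one attempt and no reset: what is moved stays moved. The work goes in short steps, Python scripts to look and compute and a tool call to move; the robot and the scene stay as the last step left them, time stands still between calls to the robot, and variables do not carry over. Pictures are saved under pics/ and viewed, at most 10 in all, crops included, and the job is handed in when it is done.

Besides the shell and the picture viewer there is one more tool, called after ">>>" as a command line: name --argument value ..., lists and objects as JSON in quotes. drive_tool: Moves the arm, as the interface text tells. Its arguments: {"type":"object","properties":{"rows":{"type":"array","items":{"type":"object","properties":{"dx":{"type":"number"},"dy":{"type":"number"},"dz":{"type":"number"},"wx":{"type":"number"},"wy":{"type":"number"},"wz":{"type":"number"},"hand":{"type":"number"}}}}},"required":["rows"]}

```bash
mkdir -p pics; cat > h.py <<'E'
import numpy as np, cv2
from workcell import bot
def ray(cam,u,v):
    c=bot.get_calibration(cam); f=240/np.tan(np.radians(c["vfov"])/2)
    d=np.array([(u-c["cx"])/f,-(v-c["cy"])/f,-1.0]); R=np.array(c["rotation"]).reshape(3,3)
    return np.array(c["origin"]),R@d
def atz(cam,u,v,z):
    o,d=ray(cam,u,v); return o+d*(z-o[2])/d[2]
def proj(cam,p):
    c=bot.get_calibration(cam); f=240/np.tan(np.radians(c["vfov"])/2)
    q=np.array(c["rotation"]).reshape(3,3).T@(np.array(p)-c["origin"]); return c["cx"]+f*q[0]/-q[2], c["cy"]-f*q[1]/-q[2]
def tri(c1,p1,c2,p2):
    o1,d1=ray(c1,*p1);o2,d2=ray(c2,*p2)
    d1/=np.linalg.norm(d1);d2/=np.linalg.norm(d2)
    s=np.linalg.lstsq(np.stack([d1,-d2],1),o2-o1,rcond=None)[0]
    a=o1+s[0]*d1;b=o2+s[1]*d2
    return (a+b)/2,np.linalg.norm(a-b)
def save(cam,n):
    im=bot.camera(cam); cv2.imwrite(f"pics/{n}.png",im[:,:,::-1]); return im
E
python3 - <<'E'
from h import *
for c in ("top","scene"):
    print(c,{k:np.round(v,3).tolist() for k,v in bot.get_calibration(c).items() if not isinstance(v,str)})
    save(c,c+"0")
    for t in ("mirror","silver","rest","camera","lens","button","work_post","plain_post_a"):
        print(t,[(round(r["score"],2),np.round(r["extent"]).tolist()) for r in bot.look_for(c,t)[:5]])
print(bot.get_calibration("wrist"))
E
```

```text
top {'vfov': 47.21, 'cx': 307.0, 'cy': 237.733, 'origin': [0.222, -0.089, 1.671], 'rotation': [0.062, -0.071, -0.702, 0.706]}
mirror [(0.92, [229.0, 248.0, 24.0, 22.0])]
silver [(0.46, [282.0, 179.0, 36.0, 9.0])]
rest [(0.66, [227.0, 250.0, 34.0, 38.0])]
camera [(0.79, [337.0, 231.0, 34.0, 31.0])]
lens [(0.97, [336.0, 230.0, 33.0, 36.0])]
button [(0.93, [407.0, 324.0, 36.0, 22.0]), (0.79, [485.0, 282.0, 39.0, 27.0]), (0.66, [419.0, 228.0, 38.0, 27.0]), (0.64, [358.0, 295.0, 23.0, 23.0])]
work_post [(0.94, [483.0, 285.0, 47.0, 36.0]), (0.75, [409.0, 329.0, 41.0, 31.0]), (0.6, [420.0, 236.0, 38.0, 37.0])]
plain_post_a [(0.58, [416.0, 280.0, 41.0, 28.0])]
scene {'vfov': 57.307, 'cx': 323.127, 'cy': 240.524, 'origin': [1.221, -0.585, 0.749], 'rotation': [0.391, 0.206, 0.412, 0.797]}
mirror []
silver [(0.55, [388.0, 216.0, 8.0, 8.0])]
rest [(0.65, [386.0, 230.0, 24.0, 30.0])]
camera [(0.57, [298.0, 288.0, 48.0, 43.0])]
lens [(0.63, [298.0, 287.0, 49.0, 45.0]), (0.59, [194.0, 297.0, 48.0, 107.0])]
button [(0.75, [83.0, 281.0, 51.0, 32.0]), (0.71, [171.0, 218.0, 46.0, 20.0]), (0.64, [195.0, 285.0, 49.0, 38.0])]
work_post [(0.85, [170.0, 224.0, 45.0, 93.0]), (0.71, [86.0, 286.0, 68.0, 106.0]), (0.58, [240.0, 330.0, 52.0, 115.0]), (0.55, [192.0, 298.0, 48.0, 108.0])]
plain_post_a [(0.77, [238.0, 331.0, 51.0, 116.0])]
{'vfov': 65.70646984690485, 'cx': 317.1101416577642, 'cy': 236.28382310526882, 'mount': array([[-3.43731776e-05,  9.52411590e-01,  3.04814965e-01,
         7.92360514e-02],
       [ 9.99999683e-01,  2.75329176e-04, -7.47514257e-04,
        -5.43871396e-04],
       [-7.95865695e-04,  3.04814842e-01, -9.52411297e-01,
        -1.23928709e-01],
       [ 0.00000000e+00,  0.00000000e+00,  0.00000000e+00,
         1.00000000e+00]])}
```

Rotation is a quaternion; I fix that helper and look at the pictures.

```bash
sed -i 's/np.array(c\["rotation"\]).reshape(3,3)/Rotation.from_quat(c["rotation"]).as_matrix()/; 1a from scipy.spatial.transform import Rotation' h.py
python3 - <<'E'
import cv2,numpy as np
a=cv2.imread("pics/top0.png");b=cv2.imread("pics/scene0.png")
cv2.imwrite("pics/t1.png",cv2.resize(a[130:400,180:540],(800,600),interpolation=cv2.INTER_CUBIC))
cv2.imwrite("pics/s1.png",cv2.resize(b[140:410,60:420],(800,600),interpolation=cv2.INTER_CUBIC))
E
```

```text
(no output)
```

View pics/t1.png

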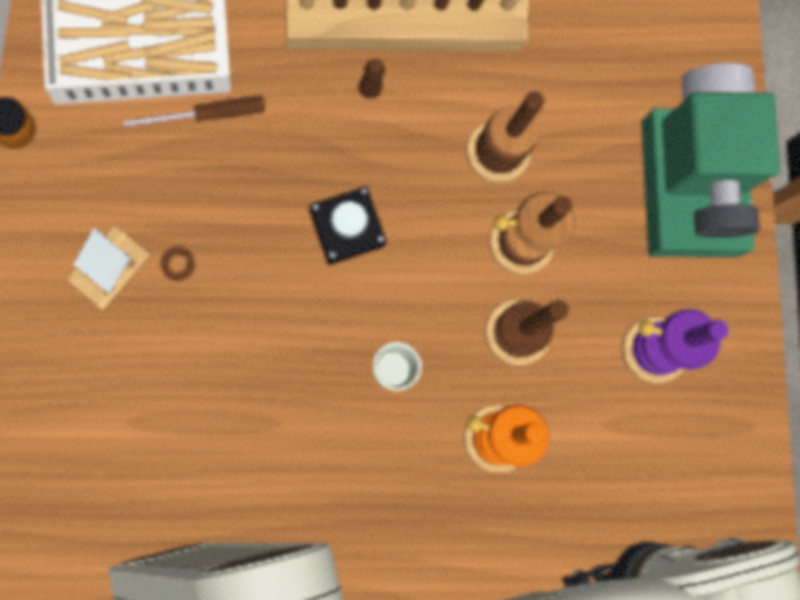

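View pics/s1.png

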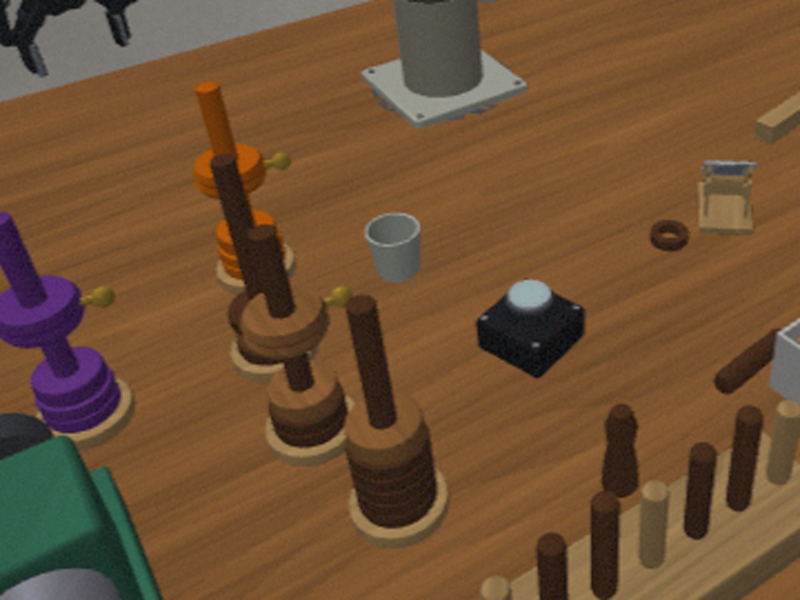

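The top crop shows the mirror at full-frame px (226,248), with the camera lens at (337,228). Three brass buttons stand on posts: natural wood, px (407,230) top and (213,274) scene; orange, (394,321) top; purple, (473,278) top. Orange and purple are ruled out, so the natural wood post in the middle, which carries a button in its top ring, is the one meant. The scene view shows the plate edge-on with the open rails facing it, so mirror +x points towards the scene camera (up-right in the top picture).

```bash
cat > a.py <<'E'
from h import *
def brass(f,u,v,r=14):
    im=cv2.imread(f); h=cv2.cvtColor(im,cv2.COLOR_BGR2HSV)
    m=((h[...,0]>19)&(h[...,0]<32)&(h[...,1]>110)&(h[...,2]>80)).astype(np.uint8)
    y,x=np.mgrid[:480,:640]; m[(abs(x-u)>r)|(abs(y-v)>r)]=0
    n,l,s,c=cv2.connectedComponentsWithStats(m); 
    for i in range(1,n):
        if s[i,4]>4: print(f,s[i],c[i].round(1))
brass("pics/top0.png",407,230);brass("pics/scene0.png",213.5,273.6)
print("button",tri("top",(406.6,230),"scene",(213.5,273.6)))
print("lens",atz("top",337,228.2,.07), tri("top",(337,228.2),"scene",(298,273)))
print("mirror",atz("top",226.3,248,.064))
for p in [(125,230),(148,258),(103,308),(70,278)]: print("foot",atz("top",180+p[0]/2.222,130+p[1]/2.222,.01).round(3))
o=bot.get_obs();print(o["eef_pos"],Rotation.from_quat(o["tool_rot"]).as_matrix().round(3).tolist())
a=cv2.imread("pics/top0.png")[205:265,380:440];b=cv2.imread("pics/scene0.png")[240:300,180:240]
cv2.imwrite("pics/c1.png",cv2.resize(np.hstack([a,b]),(800,400),interpolation=cv2.INTER_CUBIC))
E
python3 a.py
```

```text
pics/top0.png [403 228   9   6  33] [406.1 230.1]
pics/scene0.png [206 269  12   9  74] [212.  273.2]
button (array([ 0.53775287, -0.38670864,  0.14743488]), np.float64(0.005090651304817079))
lens [ 0.55678317 -0.19658703  0.07      ] (array([ 0.55817858, -0.19620919,  0.06517666]), np.float64(0.0015989200525073023))
mirror [0.49558685 0.13164056 0.064     ]
foot [0.55 0.11 0.01]
foot [0.511 0.077 0.01 ]
foot [0.441 0.137 0.01 ]
foot [0.482 0.183 0.01 ]
[ 0.11631307 -0.48627743  0.25000139] [[0.973, 0.233, 0.0], [0.233, -0.973, 0.0], [0.0, -0.0, -1.0]]
```

View pics/c1.png

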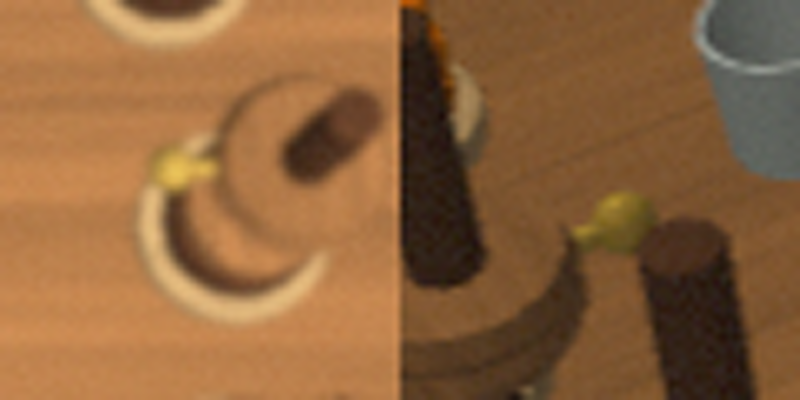

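The crop confirms it: a brass ball on a natural wood ring, at about top (406,230.5) and scene (213.3,273.3). Now I raise the arm and travel over the mirror.

>>> drive_tool --rows '[{"dz": -1}, {"dz": -2}, {"dz": -3}, {"dx": 10.26, "dy": -10.22, "dz": -3, "wz": -24.5}, {"dx": 10.26, "dy": -10.22, "dz": -3, "wz": -24.5}, {"dx": 10.26, "dy": -10.22, "dz": -3, "wz": -24.5}, {"dx": 10.26, "dy": -10.22, "dz": -3, "wz": -24.5}, {"dx": 10.26, "dy": -10.22, "dz": -3, "wz": -24.5}, {"dx": 10.26, "dy": -10.22, "dz": -3, "wz": -24.5}, {"dx": 10.26, "dy": -10.22, "dz": -3, "wz": -24.5}, {"dx": 10.26, "dy": -10.22, "dz": -3, "wz": -24.5}, {"dx": 10.26, "dy": -10.22, "dz": -3, "wz": -24.5}, {"dx": 10.26, "dy": -10.22, "dz": -3, "wz": -24.5}, {"dx": 10.26, "dy": -10.22, "dz": -3, "wz": -24.5}, {"dx": 10.26, "dy": -10.22, "dz": -3, "wz": -24.5}, {"dx": 10.26, "dy": -10.22, "dz": -3, "wz": -24.5}, {"dx": 10.26, "dy": -10.22, "dz": -3, "wz": -24.5}, {"dx": 10.26, "dy": -10.22, "dz": -3, "wz": -24.5}, {"dx": 10.26, "dy": -10.22, "dz": -1, "wz": -24.5}, {"dx": 10.26, "dy": -10.22, "dz": 0, "wz": -24.5}]'

```text
invalid input at $.rows[0]: expected keys dx, dy, dz, wx, wy, wz, hand
```

>>> drive_tool --rows '[{"dx": 0, "dy": 0, "dz": -1, "wx": 0, "wy": 0, "wz": 0, "hand": 85}, {"dx": 0, "dy": 0, "dz": -2, "wx": 0, "wy": 0, "wz": 0, "hand": 85}, {"dx": 0, "dy": 0, "dz": -3, "wx": 0, "wy": 0, "wz": 0, "hand": 85}, {"dx": 10.26, "dy": -10.22, "dz": -3, "wx": 0, "wy": 0, "wz": -24.5, "hand": 85}, {"dx": 10.26, "dy": -10.22, "dz": -3, "wx": 0, "wy": 0, "wz": -24.5, "hand": 85}, {"dx": 10.26, "dy": -10.22, "dz": -3, "wx": 0, "wy": 0, "wz": -24.5, "hand": 85}, {"dx": 10.26, "dy": -10.22, "dz": -3, "wx": 0, "wy": 0, "wz": -24.5, "hand": 85}, {"dx": 10.26, "dy": -10.22, "dz": -3, "wx": 0, "wy": 0, "wz": -24.5, "hand": 85}, {"dx": 10.26, "dy": -10.22, "dz": -3, "wx": 0, "wy": 0, "wz": -24.5, "hand": 85}, {"dx": 10.26, "dy": -10.22, "dz": -3, "wx": 0, "wy": 0, "wz": -24.5, "hand": 85}, {"dx": 10.26, "dy": -10.22, "dz": -3, "wx": 0, "wy": 0, "wz": -24.5, "hand": 85}, {"dx": 10.26, "dy": -10.22, "dz": -3, "wx": 0, "wy": 0, "wz": -24.5, "hand": 85}, {"dx": 10.26, "dy": -10.22, "dz": -3, "wx": 0, "wy": 0, "wz": -24.5, "hand": 85}, {"dx": 10.26, "dy": -10.22, "dz": -3, "wx": 0, "wy": 0, "wz": -24.5, "hand": 85}, {"dx": 10.26, "dy": -10.22, "dz": -3, "wx": 0, "wy": 0, "wz": -24.5, "hand": 85}, {"dx": 10.26, "dy": -10.22, "dz": -3, "wx": 0, "wy": 0, "wz": -24.5, "hand": 85}, {"dx": 10.26, "dy": -10.22, "dz": -3, "wx": 0, "wy": 0, "wz": -24.5, "hand": 85}, {"dx": 10.26, "dy": -10.22, "dz": -3, "wx": 0, "wy": 0, "wz": -24.5, "hand": 85}, {"dx": 10.26, "dy": -10.22, "dz": -1, "wx": 0, "wy": 0, "wz": -24.5, "hand": 85}, {"dx": 10.26, "dy": -10.22, "dz": 0, "wx": 0, "wy": 0, "wz": -24.5, "hand": 85}]'

```text
clock: 2.9
eef_pos: [0.4983, 0.1317, 0.3]
tool_rot: [0.374, 0.927, 0.002, 0.002]
ft_force: [0.4, -0.4, -0.4]
grip_width: 0.085
grasp_force: 0.0
```

```bash
cat >> h.py <<'E'
def wpose():
    o=bot.get_obs(); T=np.eye(4); T[:3,:3]=Rotation.from_quat(o["tool_rot"]).as_matrix(); T[:3,3]=o["eef_pos"]
    return T
def wray(T,u,v):
    c=bot.get_calibration("wrist"); f=240/np.tan(np.radians(c["vfov"])/2)
    x,y=u-c["cx"],v-c["cy"]; r=np.hypot(x,y); t=r/f
    d=np.array([x/r*np.sin(t),-y/r*np.sin(t),-np.cos(t)]); M=T@c["mount"]
    return M[:3,3],M[:3,:3]@d
def watz(T,u,v,z):
    o,d=wray(T,u,v); return o+d*(z-o[2])/d[2]
def wproj(T,p):
    c=bot.get_calibration("wrist"); f=240/np.tan(np.radians(c["vfov"])/2)
    q=np.linalg.inv(T@c["mount"])@np.append(p,1); t=np.arctan2(np.hypot(q[0],q[1]),-q[2]); n=np.hypot(q[0],q[1])
    return c["cx"]+f*t*q[0]/n, c["cy"]-f*t*q[1]/n
E
python3 - <<'E'
from h import *
T=wpose();print(T.round(4).tolist(),bot.get_obs()["joint_pos"])
save("wrist","w1");np.save("T1.npy",T)
for t in("mirror","rest","silver"):print(t,[(round(r["score"],2),np.round(r["extent"]).tolist()) for r in bot.look_for("wrist",t)[:3]])
E
```

```text
[[-0.7203, 0.6937, 0.0053, 0.4983], [0.6937, 0.7203, 0.0013, 0.1317], [-0.0029, 0.0046, -1.0, 0.3], [0.0, 0.0, 0.0, 1.0]] [ 2.58435746e-01  2.52282954e-01  1.49590646e-01  1.46268271e+00
 -5.52755397e-05  1.02500364e+00]
mirror [(0.78, [320.0, 199.0, 68.0, 66.0])]
rest [(0.79, [317.0, 189.0, 59.0, 90.0]), (0.32, [513.0, 237.0, 67.0, 66.0])]
silver []
```

View pics/w1.png

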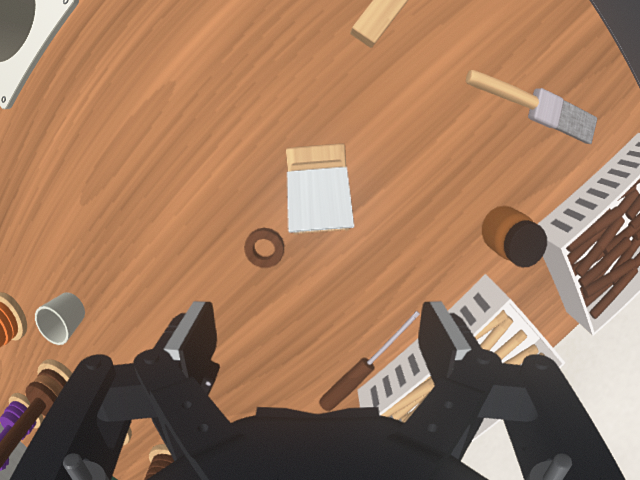

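The wrist view shows the plate with its low edge (lip and foot) at the top (288,170)-(346,167) and its high edge at (289,232)-(354,228). So mirror +x is −tool x, as planned.

```bash
python3 - <<'E'
from h import *
T=np.load("T1.npy")
im=cv2.imread("pics/w1.png");hs=cv2.cvtColor(im,cv2.COLOR_BGR2HSV)
m=((hs[...,1]<50)&(hs[...,2]>150)).astype(np.uint8);m[:150]=0;m[250:]=0;m[:,:270]=0;m[:,370:]=0
c=max(cv2.findContours(m,0,2)[0],key=cv2.contourArea);q=cv2.approxPolyDP(c,5,True)[:,0];print(cv2.contourArea(c),q.tolist())
lo=sorted([p for p in q if p[1]<200],key=lambda p:p[0]);hi=sorted([p for p in q if p[1]>=200],key=lambda p:p[0])
L=[watz(T,*(p+0.),.040) for p in (lo[0],lo[-1])];H=[watz(T,*(p+0.),.090) for p in (hi[0],hi[-1])]
print(np.round(L+H,4))
print("widths",np.linalg.norm(L[0]-L[1]),np.linalg.norm(H[0]-H[1]))
l=sum(L)/2;h=sum(H)/2;d=(h-l)[:2];a=np.degrees(np.arctan2(d[1],d[0]));print("len",np.linalg.norm(d),"az",a)
for P in(L,H):
    e=P[0]-P[1];print("edge-90:",np.degrees(np.arctan2(e[1],e[0]))-90, np.degrees(np.arctan2(e[1],e[0]))+90)
u=d/np.linalg.norm(d);print("origin",((l+h)/2)[:2]+.003*u)
E
```

```text
3762.5 [[346, 167], [287, 172], [289, 232], [353, 227]]
[[0.4608 0.1276 0.04  ]
 [0.4995 0.1754 0.04  ]
 [0.4998 0.0964 0.09  ]
 [0.5381 0.1431 0.09  ]]
widths 0.06148586448324496 0.0604074964249514
len 0.05015244747782968 az -39.25644738463302
edge-90: -219.05331770668477 -39.053317706684766
edge-90: -219.31982727739185 -39.31982727739185
origin [0.50186143 0.13372151]
```

>>> drive_tool --rows '[{"dx": 0, "dy": 0, "dz": 1, "wx": 0, "wy": 0, "wz": -0.94, "hand": 85}, {"dx": 0, "dy": 0, "dz": 1, "wx": 0, "wy": 0, "wz": -0.94, "hand": 85}, {"dx": 0, "dy": 0, "dz": 1, "wx": 0, "wy": 0, "wz": -0.94, "hand": 85}, {"dx": 0, "dy": 0, "dz": 1, "wx": 0, "wy": 0, "wz": -0.94, "hand": 85}, {"dx": 0, "dy": 0, "dz": 1, "wx": 0, "wy": 0, "wz": -0.94, "hand": 85}]'

```text
clock: 3.6
eef_pos: [0.4995, 0.1307, 0.2543]
tool_rot: [0.337, 0.941, 0.002, 0.004]
ft_force: [0.5, -0.1, -0.6]
grip_width: 0.0849
grasp_force: 0.0
```

```bash
cat > go.py <<'E'
import sys
from h import *
# target xyz, azimuth of tool x (deg)
T=wpose();t=np.array([float(a) for a in sys.argv[1:4]]);az=np.radians(float(sys.argv[4]))
Rt=np.array([[np.cos(az),np.sin(az),0],[np.sin(az),-np.cos(az),0],[0,0,-1]])
print("pos",T[:3,3].round(4),"az",np.degrees(np.arctan2(T[1,0],T[0,0])),"zaxis",T[:3,2].round(4))
print("d units",(T[:3,:3].T@(t-T[:3,3])/.05).round(3),"w units",(np.degrees(Rotation.from_matrix(T[:3,:3].T@Rt).as_rotvec())/5).round(3))
E
python3 go.py .502 .1337 .062 140.8; python3 - <<'E'
from h import *
T=wpose();im=bot.camera("wrist");hs=cv2.cvtColor(im[:,:,::-1].copy(),cv2.COLOR_BGR2HSV)
m=((hs[...,1]<50)&(hs[...,2]>150)).astype(np.uint8);m[:120]=0;m[280:]=0;m[:,:260]=0;m[:,390:]=0
c=max(cv2.findContours(m,0,2)[0],key=cv2.contourArea);q=cv2.approxPolyDP(c,6,True)[:,0];print(cv2.contourArea(c),q.tolist())
y=np.mean(q[:,1])
lo=sorted([p for p in q if p[1]<y],key=lambda p:p[0]);hi=sorted([p for p in q if p[1]>=y],key=lambda p:p[0])
L=[watz(T,*(p+0.),.040) for p in (lo[0],lo[-1])];H=[watz(T,*(p+0.),.090) for p in (hi[0],hi[-1])]
for P in(L,H):
    e=P[0]-P[1];print("edge az",np.degrees(np.arctan2(e[1],e[0]))+90,np.linalg.norm(e))
l=sum(L)/2;h=sum(H)/2;d=(h-l)[:2];print("az",np.degrees(np.arctan2(d[1],d[0])),np.linalg.norm(d),"origin",((l+h)/2)[:2]+.003*d/np.linalg.norm(d))
E
```

```text
pos [0.4995 0.1307 0.2543] az 140.60796329897013 zaxis [ 0.0084  0.0022 -1.    ]
d units [0.018 0.051 3.846] w units [ 0.081  0.059 -0.038]
4967.0 [[352, 174], [285, 174], [282, 243], [355, 243]]
edge az -39.42417574399647 0.06145391447379027
edge az -39.5267327327268 0.06003312069532444
az -39.925297155903536 0.04957731435003179 origin [0.50144495 0.13383742]
```

>>> drive_tool --rows '[{"dx": 0.02, "dy": 0.05, "dz": 1, "wx": 0.08, "wy": 0.06, "wz": 0, "hand": 85}, {"dx": 0.02, "dy": 0.05, "dz": 2, "wx": 0.08, "wy": 0.06, "wz": 0, "hand": 85}, {"dx": 0.02, "dy": 0.05, "dz": 2.5, "wx": 0.08, "wy": 0.06, "wz": 0, "hand": 85}, {"dx": 0.02, "dy": 0.05, "dz": 2.5, "wx": 0.08, "wy": 0.06, "wz": 0, "hand": 85}, {"dx": 0.02, "dy": 0.05, "dz": 2.5, "wx": 0.08, "wy": 0.06, "wz": 0, "hand": 85}, {"dx": 0.02, "dy": 0.05, "dz": 2.5, "wx": 0.08, "wy": 0.06, "wz": 0, "hand": 85}, {"dx": 0.02, "dy": 0.05, "dz": 2.5, "wx": 0.08, "wy": 0.06, "wz": 0, "hand": 85}]'

```text
clock: 4.35
eef_pos: [0.499, 0.1331, 0.1274]
tool_rot: [0.337, 0.942, -0.001, -0.002]
ft_force: [0.1, -0.6, -0.1]
grip_width: 0.0854
grasp_force: 0.0
```

```bash
python3 go.py .5017 .1338 .062 140.5; python3 - <<'E'
from h import *
save("wrist","w2")
E
```

```text
pos [0.499  0.1331 0.1274] az 140.64285951332906 zaxis [-3.8e-03 -8.0e-04 -1.0e+00]
d units [-0.035  0.049  1.309] w units [-0.035 -0.028  0.029]
```

View pics/w2.png

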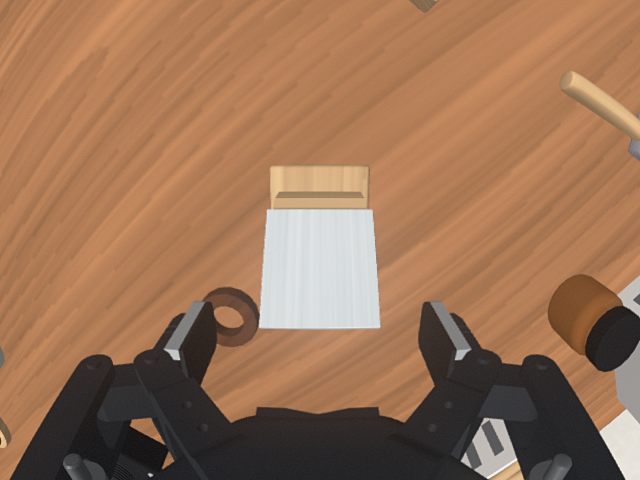

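The plate sits centred and square between the open pads (columns 260–380, pads 212–421), and the ring lies well below finger height. I descend and close.

>>> drive_tool --rows '[{"dx": -0.03, "dy": 0.04, "dz": 0.5, "wx": -0.03, "wy": -0.03, "wz": 0.02, "hand": 85}, {"dx": -0.03, "dy": 0.04, "dz": 1, "wx": -0.03, "wy": -0.03, "wz": 0.02, "hand": 85}, {"dx": -0.03, "dy": 0.04, "dz": 1.3, "wx": -0.03, "wy": -0.03, "wz": 0.02, "hand": 85}, {"dx": -0.03, "dy": 0.04, "dz": 1.3, "wx": -0.03, "wy": -0.03, "wz": 0.02, "hand": 85}, {"dx": -0.03, "dy": 0.04, "dz": 1.3, "wx": -0.03, "wy": -0.03, "wz": 0.02, "hand": 85}, {"dx": -0.03, "dy": 0.04, "dz": 1.3, "wx": -0.03, "wy": -0.03, "wz": 0.02, "hand": 85}, {"dx": -0.03, "dy": 0.04, "dz": 1.3, "wx": -0.03, "wy": -0.03, "wz": 0.02, "hand": 85}]'

```text
clock: 5.1
eef_pos: [0.5001, 0.1334, 0.0613]
tool_rot: [0.337, 0.941, -0.001, -0.001]
ft_force: [0.8, -0.8, -0.6]
grip_width: 0.085
grasp_force: 0.0
```

```bash
python3 go.py .5017 .1338 .062 140.5
```

```text
pos [0.5001 0.1334 0.0613] az 140.5532130105197 zaxis [-0.0022 -0.001  -1.    ]
d units [-0.019  0.027 -0.014] w units [-0.025 -0.012  0.011]
```

>>> drive_tool --rows '[{"dx": -0.02, "dy": 0.03, "dz": -0.01, "wx": -0.02, "wy": -0.01, "wz": 0, "hand": 70}, {"dx": -0.02, "dy": 0.03, "dz": -0.01, "wx": -0.02, "wy": -0.01, "wz": 0, "hand": 65}, {"dx": -0.02, "dy": 0.03, "dz": -0.01, "wx": -0.02, "wy": -0.01, "wz": 0, "hand": 60}, {"dx": -0.02, "dy": 0.03, "dz": -0.01, "wx": -0.02, "wy": -0.01, "wz": 0, "hand": 50}, {"dx": -0.02, "dy": 0.03, "dz": -0.01, "wx": -0.02, "wy": -0.01, "wz": 0, "hand": 50}, {"dx": -0.02, "dy": 0.03, "dz": -0.01, "wx": -0.02, "wy": -0.01, "wz": 0, "hand": 50}, {"dx": -0.02, "dy": 0.03, "dz": -0.01, "wx": -0.02, "wy": -0.01, "wz": 0, "hand": 50}, {"dx": -0.02, "dy": 0.03, "dz": -0.01, "wx": -0.02, "wy": -0.01, "wz": 0, "hand": 50}]'

```text
clock: 5.9
eef_pos: [0.5013, 0.1337, 0.0614]
tool_rot: [0.337, 0.941, -0.001, -0.001]
ft_force: [-0.9, -0.7, 5.1]
grip_width: 0.0608
grasp_force: 63.4
```

```bash
python3 go.py .5017 .1338 .30 140.5
```

```text
pos [0.5013 0.1337 0.0614] az 140.55273590532443 zaxis [-1.6e-03 -6.0e-04 -1.0e+00]
d units [-2.000e-03 -0.000e+00 -4.771e+00] w units [-0.018 -0.01   0.011]
```

>>> drive_tool --rows '[{"dx": 0, "dy": 0, "dz": -0.1, "wx": 0, "wy": 0, "wz": 0, "hand": 50}, {"dx": 0, "dy": 0, "dz": -0.3, "wx": 0, "wy": 0, "wz": 0, "hand": 50}, {"dx": 0, "dy": 0, "dz": -0.6, "wx": 0, "wy": 0, "wz": 0, "hand": 50}, {"dx": 0, "dy": 0, "dz": -1.1, "wx": 0, "wy": 0, "wz": 0, "hand": 50}, {"dx": 0, "dy": 0, "dz": -1.7, "wx": 0, "wy": 0, "wz": 0, "hand": 50}, {"dx": 0, "dy": 0, "dz": -2.3, "wx": 0, "wy": 0, "wz": 0, "hand": 50}, {"dx": 0, "dy": 0, "dz": -3, "wx": 0, "wy": 0, "wz": 0, "hand": 50}, {"dx": 0, "dy": 0, "dz": -3.6, "wx": 0, "wy": 0, "wz": 0, "hand": 50}, {"dx": 0, "dy": 0, "dz": -4, "wx": 0, "wy": 0, "wz": 0, "hand": 50}, {"dx": 0, "dy": 0, "dz": -4, "wx": 0, "wy": 0, "wz": 0, "hand": 50}, {"dx": 0, "dy": 0, "dz": -4, "wx": 0, "wy": 0, "wz": 0, "hand": 50}]'

```text
clock: 7.0
eef_pos: [0.5012, 0.1338, 0.2604]
tool_rot: [0.337, 0.941, -0.001, -0.001]
ft_force: [-0.6, 0.1, -1.7]
grip_width: 0.0607
grasp_force: 64.9
```

```bash
python3 go.py .557 -.1966 .26 84
```

```text
pos [0.5012 0.1338 0.2604] az 140.55644716516932 zaxis [-2.7e-03 -8.0e-04 -1.0e+00]
d units [-5.059 -4.394  0.01 ] w units [-3.4000e-02 -3.0000e-03  1.1311e+01]
```

>>> drive_tool --rows '[{"dx": -0.2, "dy": -0.18, "dz": 0, "wx": 0, "wy": 0, "wz": 0.45, "hand": 50}, {"dx": -0.6, "dy": -0.52, "dz": 0, "wx": 0, "wy": 0, "wz": 1.35, "hand": 50}, {"dx": -1.1, "dy": -0.96, "dz": 0, "wx": 0, "wy": 0, "wz": 2.5, "hand": 50}, {"dx": -1.6, "dy": -1.4, "dz": 0, "wx": 0, "wy": 0, "wz": 3.6, "hand": 50}, {"dx": -2.1, "dy": -1.8, "dz": 0, "wx": 0, "wy": 0, "wz": 4.7, "hand": 50}, {"dx": -2.6, "dy": -2.25, "dz": 0, "wx": 0, "wy": 0, "wz": 5.8, "hand": 50}, {"dx": -3.1, "dy": -2.7, "dz": 0, "wx": 0, "wy": 0, "wz": 6.9, "hand": 50}, {"dx": -3.6, "dy": -3.1, "dz": 0, "wx": 0, "wy": 0, "wz": 8, "hand": 50}, {"dx": -4.1, "dy": -3.55, "dz": 0, "wx": 0, "wy": 0, "wz": 9.1, "hand": 50}, {"dx": -4.5, "dy": -3.9, "dz": 0, "wx": 0, "wy": 0, "wz": 10, "hand": 50}, {"dx": -4.8, "dy": -4.2, "dz": 0, "wx": 0, "wy": 0, "wz": 10.7, "hand": 50}, {"dx": -5, "dy": -4.34, "dz": 0, "wx": 0, "wy": 0, "wz": 11.1, "hand": 50}, {"dx": -5.06, "dy": -4.39, "dz": 0, "wx": 0, "wy": 0, "wz": 11.3, "hand": 50}, {"dx": -5.06, "dy": -4.39, "dz": 0, "wx": 0, "wy": 0, "wz": 11.3, "hand": 50}, {"dx": -5.06, "dy": -4.39, "dz": 0, "wx": 0, "wy": 0, "wz": 11.3, "hand": 50}, {"dx": -5.06, "dy": -4.39, "dz": 0, "wx": 0, "wy": 0, "wz": 11.3, "hand": 50}]'

```text
clock: 8.6
eef_pos: [0.5573, -0.1954, 0.2607]
tool_rot: [0.742, 0.67, -0.001, -0.001]
ft_force: [0.0, -0.7, -0.4]
grip_width: 0.0602
grasp_force: 64.9
```

```bash
python3 go.py .557 -.1966 .26 84; python3 - <<'E'
from h import *
T=wpose();save("wrist","w3");np.save("T3.npy",T)
print(wproj(T,[.557,-.1966,.07]),wproj(T,[.537,-.3867,.147]))
for t in("lens","button","mirror"):print(t,[(round(r["score"],2),np.round(r["extent"]).tolist()) for r in bot.look_for("wrist",t)[:4]])
E
```

```text
pos [ 0.5573 -0.1954  0.2607] az 84.14952332026247 zaxis [-3.1e-03 -7.0e-04 -1.0e+00]
d units [-0.024 -0.003  0.014] w units [-0.035  0.011  0.03 ]
(np.float64(316.4427136092579), np.float64(213.3944183798922)) (np.float64(315.7034129413271), np.float64(437.10524470930136))
lens [(0.7, [317.0, 192.0, 113.0, 98.0])]
button [(0.61, [69.0, 404.0, 28.0, 33.0]), (0.51, [319.0, 193.0, 114.0, 95.0])]
mirror [(0.9, [317.0, 330.0, 169.0, 178.0])]
```

View pics/w3.png

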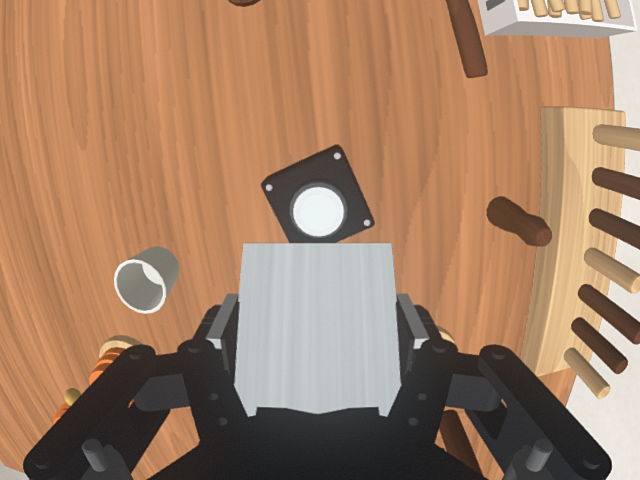

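The camera lens shows at (318.5,210.5), close to the prediction, and the mirror is held squarely. The mirror hides the button, so I lift and turn 90° for two side views of it from the wrist.

```bash
python3 go.py .62 -.28 .34 174; python3 - <<'E'
from h import *
T=np.load("T3.npy");im=cv2.imread("pics/w3.png");m=(im.min(2)>200).astype(np.uint8);m[:,:270]=0;m[:,370:]=0;m[:170]=0;m[240:]=0
y,x=np.nonzero(m);c=((x.min()+x.max())/2,(y.min()+y.max())/2);print(c,x.mean(),y.mean(),"lens",watz(T,*c,.07))
T[:3,3]=.62,-.28,.34;a=np.radians(174);T[:3,:3]=[[np.cos(a),np.sin(a),0],[np.sin(a),-np.cos(a),0],[0,0,-1]]
print(wproj(T,[.537,-.3867,.147])); T[0,3]=.5;print(wproj(T,[.537,-.3867,.147]))
E
```

```text
pos [ 0.5574 -0.1958  0.2609] az 84.1147422879133 zaxis [-0.0027 -0.001  -1.    ]
d units [-1.548  1.414 -1.584] w units [-3.4000e-02 -1.2000e-02 -1.7977e+01]
(np.float64(319.0), np.float64(211.0)) 318.25208768267225 211.25782881002087 lens [ 0.55943751 -0.19468122  0.07      ]
(np.float64(185.1900378711629), np.float64(134.20627244727842))
(np.float64(207.8546928854451), np.float64(261.699333561962))
```

>>> drive_tool --rows '[{"dx": 0, "dy": 0, "dz": -0.5, "wx": 0, "wy": 0, "wz": -1, "hand": 50}, {"dx": 0, "dy": 0, "dz": -1, "wx": 0, "wy": 0, "wz": -2.5, "hand": 50}, {"dx": -0.2, "dy": 0.2, "dz": -1.6, "wx": 0, "wy": 0, "wz": -4, "hand": 50}, {"dx": -0.5, "dy": 0.5, "dz": -1.6, "wx": 0, "wy": 0, "wz": -5.5, "hand": 50}, {"dx": -0.8, "dy": 0.8, "dz": -1.6, "wx": 0, "wy": 0, "wz": -7, "hand": 50}, {"dx": -1.1, "dy": 1.1, "dz": -1.6, "wx": 0, "wy": 0, "wz": -8.5, "hand": 50}, {"dx": -1.4, "dy": 1.3, "dz": -1.6, "wx": 0, "wy": 0, "wz": -10, "hand": 50}, {"dx": -1.55, "dy": 1.4, "dz": -1.6, "wx": 0, "wy": 0, "wz": -11.5, "hand": 50}, {"dx": -1.55, "dy": 1.4, "dz": -1.6, "wx": 0, "wy": 0, "wz": -13, "hand": 50}, {"dx": -1.55, "dy": 1.4, "dz": -1.6, "wx": 0, "wy": 0, "wz": -14.5, "hand": 50}, {"dx": -1.55, "dy": 1.4, "dz": -1.6, "wx": 0, "wy": 0, "wz": -16, "hand": 50}, {"dx": -1.55, "dy": 1.4, "dz": -1.6, "wx": 0, "wy": 0, "wz": -17.3, "hand": 50}, {"dx": -1.55, "dy": 1.4, "dz": -1.6, "wx": 0, "wy": 0, "wz": -18, "hand": 50}, {"dx": -1.55, "dy": 1.4, "dz": -1.6, "wx": 0, "wy": 0, "wz": -18, "hand": 50}, {"dx": -1.55, "dy": 1.4, "dz": -1.6, "wx": 0, "wy": 0, "wz": -18, "hand": 50}, {"dx": -1.55, "dy": 1.4, "dz": -1.6, "wx": 0, "wy": 0, "wz": -18, "hand": 50}]'

```text
clock: 10.4
eef_pos: [0.6192, -0.2806, 0.3405]
tool_rot: [0.052, 0.999, -0.001, -0.001]
ft_force: [-0.4, 0.3, -0.3]
grip_width: 0.0605
grasp_force: 65.1
```

```bash
python3 go.py .5 -.28 .34 174; python3 - <<'E'
from h import *
T=wpose();save("wrist","w4");np.save("T4.npy",T)
print(wproj(T,[.537,-.3867,.147]),wproj(T,[.5594,-.1947,.07]))
E
```

```text
pos [ 0.6192 -0.2806  0.3405] az 174.01643203106232 zaxis [-3.e-03 -9.e-04 -1.e+00]
d units [ 2.372 -0.237  0.018] w units [-0.014 -0.033  0.003]
(np.float64(186.87885622662338), np.float64(133.59841338251522)) (np.float64(391.44632246260016), np.float64(131.38030910497943))
```

View pics/w4.png

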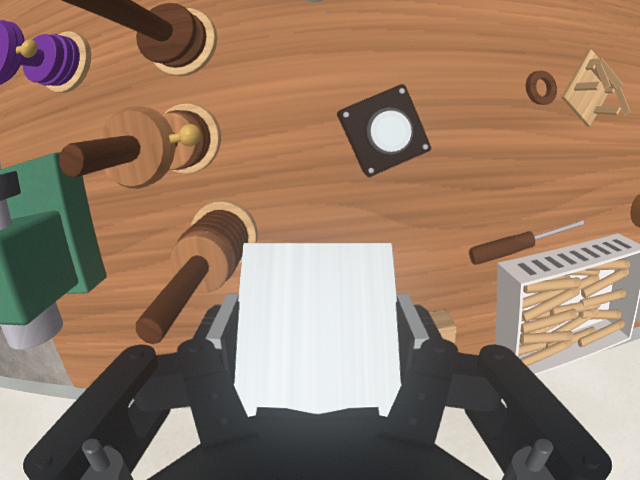

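The button is clear at (189,134), on the natural wood post between its two plain neighbours, and the lens is at (391,131). Now the second view for parallax.

>>> drive_tool --rows '[{"dx": 0.3, "dy": -0.03, "dz": 0, "wx": 0, "wy": 0, "wz": 0, "hand": 50}, {"dx": 0.8, "dy": -0.08, "dz": 0, "wx": 0, "wy": 0, "wz": 0, "hand": 50}, {"dx": 1.3, "dy": -0.13, "dz": 0, "wx": 0, "wy": 0, "wz": 0, "hand": 50}, {"dx": 1.8, "dy": -0.18, "dz": 0, "wx": 0, "wy": 0, "wz": 0, "hand": 50}, {"dx": 2.2, "dy": -0.22, "dz": 0, "wx": 0, "wy": 0, "wz": 0, "hand": 50}, {"dx": 2.37, "dy": -0.24, "dz": 0, "wx": 0, "wy": 0, "wz": 0, "hand": 50}, {"dx": 2.37, "dy": -0.24, "dz": 0, "wx": 0, "wy": 0, "wz": 0, "hand": 50}, {"dx": 2.37, "dy": -0.24, "dz": 0, "wx": 0, "wy": 0, "wz": 0, "hand": 50}]'

```text
clock: 11.25
eef_pos: [0.5007, -0.2805, 0.341]
tool_rot: [0.052, 0.999, -0.001, -0.001]
ft_force: [-0.5, 0.4, -0.0]
grip_width: 0.061
grasp_force: 65.1
```

```bash
cat > b.py <<'E'
from h import *
from scipy.optimize import least_squares
import os
if not os.path.exists("T5.npy"):
    np.save("T5.npy",wpose());save("wrist","w5")
T4=np.load("T4.npy");T5=np.load("T5.npy")
def blob(f,p,lo,hi,r):
    im=cv2.imread(f);h=cv2.cvtColor(im,cv2.COLOR_BGR2HSV);m=cv2.inRange(h,lo,hi)
    y,x=np.mgrid[:480,:640];m[np.hypot(x-p[0],y-p[1])>r]=0
    m=cv2.morphologyEx(m,cv2.MORPH_OPEN,cv2.getStructuringElement(cv2.MORPH_ELLIPSE,(9,9)) if r==22 else np.ones((3,3)))
    n,l,s,c=cv2.connectedComponentsWithStats(m);i=1+np.argmax(s[1:,4]);print(f,s[i].tolist(),c[i].round(1))
    return s[i][:2]+(s[i][2:4]-1)/2
B=((18,110,60),(34,255,255),22);L=((0,0,190),(180,40,255),32)
b4=blob("pics/w4.png",(189,134),*B);b5=blob("pics/w5.png",np.array(wproj(T5,[.537,-.3867,.147])),*B)
l4=blob("pics/w4.png",(391,131),*L);l5=blob("pics/w5.png",np.array(wproj(T5,[.5594,-.1947,.07])),*L)
print(b4,b5,l4,l5)
def fit(ws,ps,x0):
    fun=lambda p:np.concatenate([(np.array(q(p))-m)*w for q,m,w in ps])
    s=least_squares(fun,x0);print(s.x.round(4),(s.fun).round(2));return s.x
w=lambda T:(lambda p:wproj(T,p)); k=lambda c:(lambda p:proj(c,p))
print("wrist only");fit(0,[(w(T4),b4,1),(w(T5),b5,1)],[.537,-.387,.147])
print("all");b=fit(0,[(w(T4),b4,1),(w(T5),b5,1),(k("top"),(406,230.4),1),(k("scene"),(213.3,273.3),1)],[.537,-.387,.147])
print("lens");l=fit(0,[(w(T4),l4,1),(w(T5),l5,1)],[.559,-.195,.07])
print(watz(T4,*l4,.07),watz(T5,*l5,.07))
print("az",np.degrees(np.arctan2(*(b-l)[1::-1])))
a=cv2.imread("pics/w4.png")[94:174,149:229];c=np.array(wproj(T5,b),int);e=cv2.imread("pics/w5.png")[c[1]-40:c[1]+40,c[0]-40:c[0]+40]
cv2.imwrite("pics/c2.png",cv2.resize(np.hstack([a,e]),(800,400),interpolation=cv2.INTER_NEAREST));print(c)
E
python3 b.py
```

```text
pics/w4.png [170, 124, 30, 22, 427] [187.  134.9]
pics/w5.png [198, 251, 23, 20, 331] [210.3 260.8]
pics/w4.png [371, 111, 40, 40, 1276] [390.6 130.5]
pics/w5.png [367, 218, 49, 51, 1474] [392.4 240.8]
[184.5 134.5] [209.  260.5] [390.5 130.5] [391. 243.]
wrist only
[ 0.5375 -0.3871  0.1498] [ 1.04 -0.15 -1.1   0.23]
all
[ 0.5376 -0.387   0.1492] [ 1.35 -0.07 -0.85  0.1  -0.04 -0.78 -1.37 -0.21]
lens
[ 0.5575 -0.2034  0.0944] [-2.96  0.24  3.19 -0.12]
[ 0.55838723 -0.195652    0.07      ] [ 0.56596691 -0.202601    0.07      ]
az -96.17159166804733
[208 260]
```

View pics/c2.png

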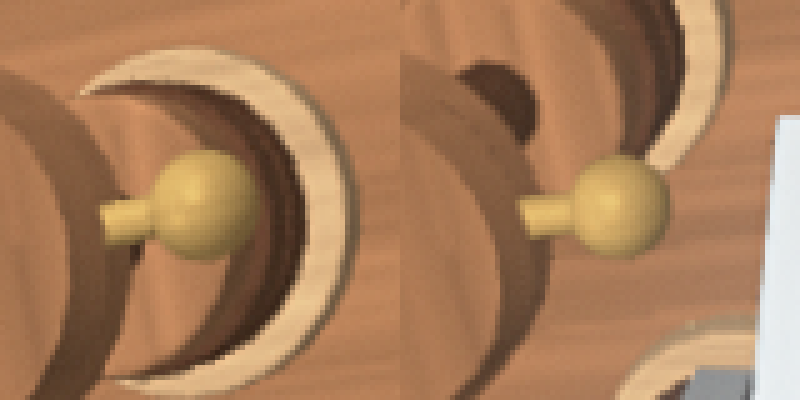

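```bash
python3 - <<'E'
from h import *
from scipy.optimize import least_squares
T4=np.load("T4.npy");T5=np.load("T5.npy")
obs=[(lambda p:wproj(T4,p),(189.4,134.3)),(lambda p:wproj(T5,p),(211.6,260.7)),(lambda p:proj("top",p),(406,230.4)),(lambda p:proj("scene",p),(213.3,273.3))]
for n in (2,4):
    s=least_squares(lambda p:np.concatenate([np.array(q(p))-m for q,m in obs[:n]]),[.537,-.387,.149]);print(s.x.round(4),s.fun.round(1))
b=s.x;l=np.array([.5585,-.1955]);d=b[:2]-l;print("az",np.degrees(np.arctan2(d[1],d[0])),np.hypot(*d))
# held mirror: expected back-face corners at nominal pose vs picture
for p in [(.0283,-.031,.0217),(.0283,.031,.0217),(-.0212,-.031,-.0278),(-.0212,.031,-.0278)]:
    print(np.round(wproj(T4,(T4@np.append(p,1))[:3]),1))
E
python3 go.py .5585 -.1955 .149 83.8
```

```text
[ 0.538  -0.3837  0.1491] [ 0. -0. -0.  0.]
[ 0.5381 -0.3843  0.1477] [-0.1  0.1 -0.3 -0.4 -1.1 -0.9  0.1 -0.1]
az -96.1594774109469 0.1899108702376928
[241.3 241.3]
[389.3 241.3]
[229.2 413.9]
[400.6 414.3]
pos [ 0.5009 -0.2804  0.3407] az 174.07055678006728 zaxis [-2.6e-03 -9.0e-04 -1.0e+00]
d units [-0.979  1.813  3.829] w units [-3.3000e-02 -1.1000e-02  1.8054e+01]
```

The held mirror's corners match the nominal grasp to about 1 mm. The button is at (0.538,−0.384,0.1485) and the lens at (0.5585,−0.1955). I go over the lens at height first, then descend.

>>> drive_tool --rows '[{"dx": -0.05, "dy": 0.1, "dz": 0, "wx": 0, "wy": 0, "wz": 0.7, "hand": 50}, {"dx": -0.15, "dy": 0.28, "dz": 0, "wx": 0, "wy": 0, "wz": 2, "hand": 50}, {"dx": -0.25, "dy": 0.46, "dz": 0, "wx": 0, "wy": 0, "wz": 3.5, "hand": 50}, {"dx": -0.35, "dy": 0.65, "dz": 0, "wx": 0, "wy": 0, "wz": 5, "hand": 50}, {"dx": -0.45, "dy": 0.83, "dz": 0, "wx": 0, "wy": 0, "wz": 6.5, "hand": 50}, {"dx": -0.55, "dy": 1, "dz": 0, "wx": 0, "wy": 0, "wz": 8, "hand": 50}, {"dx": -0.65, "dy": 1.2, "dz": 0, "wx": 0, "wy": 0, "wz": 9.5, "hand": 50}, {"dx": -0.75, "dy": 1.4, "dz": 0, "wx": 0, "wy": 0, "wz": 11, "hand": 50}, {"dx": -0.85, "dy": 1.6, "dz": 0, "wx": 0, "wy": 0, "wz": 12.5, "hand": 50}, {"dx": -0.95, "dy": 1.75, "dz": 0, "wx": 0, "wy": 0, "wz": 14, "hand": 50}, {"dx": -0.98, "dy": 1.81, "dz": 0.2, "wx": 0, "wy": 0, "wz": 15.5, "hand": 50}, {"dx": -0.98, "dy": 1.81, "dz": 0.6, "wx": 0, "wy": 0, "wz": 17, "hand": 50}, {"dx": -0.98, "dy": 1.81, "dz": 1.1, "wx": 0, "wy": 0, "wz": 17.8, "hand": 50}, {"dx": -0.98, "dy": 1.81, "dz": 1.6, "wx": 0, "wy": 0, "wz": 18.05, "hand": 50}, {"dx": -0.98, "dy": 1.81, "dz": 2.1, "wx": 0, "wy": 0, "wz": 18.05, "hand": 50}, {"dx": -0.98, "dy": 1.81, "dz": 2.6, "wx": 0, "wy": 0, "wz": 18.05, "hand": 50}, {"dx": -0.98, "dy": 1.81, "dz": 3, "wx": 0, "wy": 0, "wz": 18.05, "hand": 50}, {"dx": -0.98, "dy": 1.81, "dz": 3.3, "wx": 0, "wy": 0, "wz": 18.05, "hand": 50}, {"dx": -0.98, "dy": 1.81, "dz": 3.5, "wx": 0, "wy": 0, "wz": 18.05, "hand": 50}, {"dx": -0.98, "dy": 1.81, "dz": 3.5, "wx": 0, "wy": 0, "wz": 18.05, "hand": 50}]'

```text
clock: 13.3
eef_pos: [0.5572, -0.1951, 0.1634]
tool_rot: [0.744, 0.668, -0.002, -0.002]
ft_force: [-0.2, 0.5, -1.1]
grip_width: 0.0602
grasp_force: 65.1
```

```bash
python3 go.py .5585 -.1955 .1485 83.8
```

```text
pos [ 0.5572 -0.1951  0.1634] az 83.83434844632927 zaxis [-6.5e-03  3.0e-04 -1.0e+00]
d units [-0.006  0.028  0.299] w units [-0.075  0.004  0.007]
```

>>> drive_tool --rows '[{"dx": 0, "dy": 0.02, "dz": 0.15, "wx": -0.04, "wy": 0, "wz": 0, "hand": 50}, {"dx": 0, "dy": 0.02, "dz": 0.28, "wx": -0.04, "wy": 0, "wz": 0, "hand": 50}, {"dx": 0, "dy": 0.02, "dz": 0.28, "wx": -0.04, "wy": 0, "wz": 0, "hand": 50}, {"dx": 0, "dy": 0.02, "dz": 0.28, "wx": -0.04, "wy": 0, "wz": 0, "hand": 50}, {"dx": 0, "dy": 0.02, "dz": 0.28, "wx": -0.04, "wy": 0, "wz": 0, "hand": 50}, {"dx": 0, "dy": 0.02, "dz": 0.28, "wx": -0.04, "wy": 0, "wz": 0, "hand": 50}]'

```text
clock: 13.9
eef_pos: [0.5588, -0.1958, 0.1521]
tool_rot: [0.744, 0.668, -0.0, 0.001]
ft_force: [0.4, 0.8, -1.2]
grip_width: 0.0606
grasp_force: 65.1
```

```bash
python3 go.py .5585 -.1955 .1485 83.8;python3 - <<'E'
from h import *
s=save("scene","s9");t=save("top","t9");w=save("wrist","w9")
cv2.imwrite("pics/f.png",np.hstack([cv2.resize(s[190:340,180:330],(400,400),interpolation=cv2.INTER_CUBIC),cv2.resize(w,(400,300))[:300].repeat(1,0) if 0 else cv2.copyMakeBorder(cv2.resize(w,(400,300)),0,100,0,0,0)])[:,:,::-1])
print(wproj(wpose(),[.5585,-.1955,.07]))
E
```

```text
pos [ 0.5588 -0.1958  0.1521] az 83.80178808493689 zaxis [ 0.0014 -0.0016 -1.    ]
d units [ 0.006 -0.007  0.073] w units [0.017 0.017 0.   ]
(np.float64(314.98865999679845), np.float64(256.44012817522196))
```

View pics/f.png

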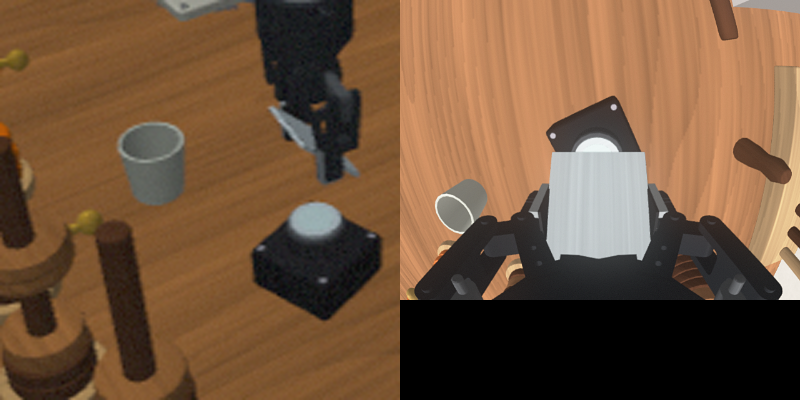

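The scene shows the mirror above the lens, with its high edge and silvered underside towards the post. The last 3 mm of height are still to go.

>>> drive_tool --rows '[{"dx": 0, "dy": 0, "dz": 0.07, "wx": 0.01, "wy": 0.01, "wz": 0, "hand": 50}, {"dx": 0, "dy": 0, "dz": 0.07, "wx": 0.01, "wy": 0.01, "wz": 0, "hand": 50}, {"dx": 0, "dy": 0, "dz": 0.07, "wx": 0.01, "wy": 0.01, "wz": 0, "hand": 50}, {"dx": 0, "dy": 0, "dz": 0.07, "wx": 0.01, "wy": 0.01, "wz": 0, "hand": 50}, {"dx": 0, "dy": 0, "dz": 0.07, "wx": 0.01, "wy": 0.01, "wz": 0, "hand": 50}, {"dx": 0, "dy": 0, "dz": 0.07, "wx": 0.01, "wy": 0.01, "wz": 0, "hand": 50}]'

```text
clock: 14.65
eef_pos: [0.5586, -0.1957, 0.1482]
tool_rot: [0.744, 0.668, -0.0, 0.0]
ft_force: [-0.7, -0.4, -1.3]
grip_width: 0.0607
grasp_force: 65.1
```

```bash
python3 go.py .5585 -.1955 .1485 83.8
```

```text
pos [ 0.5586 -0.1957  0.1482] az 83.8019214314796 zaxis [-2.e-04 -4.e-04 -1.e+00]
d units [ 0.005 -0.002 -0.007] w units [-0.002  0.004  0.   ]
```

```bash
python3 -c "
from workcell import bot
print(bot.job_done())"
```

```text
the job is handed in; nothing more can be done
None
```

I handed the job in at 14.65 s with the gripper holding the mirror still at 45° over the lens, at my estimate of the button's height (148 mm), silvered side towards the brass button. The verdict wasn't shown, and I worked out the aim from the pictures rather than seeing the button in the mirror.

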